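# Zero the registration board and hold the square in its corner

## Robot

A 7-joint arm with a two-finger parallel gripper is mounted at the origin on the work surface. World frame = base frame: x ahead of the robot, y to its left, z up, the work surface at z = 0. Lengths are in mm, angles in rad, forces in N, time in s.
With the tool pointing down it reaches from about 425 to 950 mm from the base axis. Payload 4.7 kg.
Tool frame: the origin (TCP) lies on the centre line of the jaws, within the pads' length; the fingertips stand bot.tcp_to_tips ahead of it and the grasp point (between the pads) lies 2 mm behind it (bot.tcp_to_tips is the distance from the TCP to the fingertips, in mm); z points along the fingers, y is the line along which they close (so a half turn about z gives the same grasp; the last joint's range is limited). The gripper opens to 85 mm and grips with 20 to 120 N. Pads are 22 mm wide; open, the fingers measure 114 mm over their backs; the gripper's body (76 mm by 85 mm) begins 54 mm behind the grasp point. The pads swing forward as they close: fully open they stand 13 mm farther back than shut.
Start: joints at [-1.307, 0.469, -0.049, 1.532, 0.024, 1.141, -0.082], TCP at [194.787, 646.301, 248.335] pointing down, gripper open.
Joint ranges: [-2.59, 2.59], [-0.33, 1.99], [-1.39, 1.29], [0.1, 2.45], [-1.04, 4.18], [0.21, 1.99], [-2.66, 2.66]. Speed limits (rad/s): [2.57, 2.57, 3.14, 3.14, 3.14, 3.14, 3.14].

## Interface

Orientations are given as a unit quaternion [x, y, z, w].
In Python, from plant import bot, viewer, spotter gives the robot as it stands. Calls block until the motion is done:
- bot.movep(position, orientation): joint-space move of the TCP to a pose.
- bot.move_l(position, frame=None, rate=150, force_limit=None): straight line of the TCP; frame=None keeps the orientation; rate is the mean speed in mm/s. With force_limit (N) it stops when the force on the tool has changed by that much, and returns True; else False.
- bot.move_joints(angles): joint-space move.
- bot.gripper_open() and bot.clamp(effort=None): open the fingers fully, or close them until they stop; effort is the grip in N (None keeps the last).
- bot.dwell(seconds).
- bot.inverse_kinematics(position, orientation): joint angles nearest the present ones, or None.
- bot.state(): the state.
- viewer.capture(name): name is "scene" or "top"; returns a dict with "color" (420x560x3 uint8, red, green, blue), "range_z" (420x560 float32, mm along the optical axis (not along the pixel's ray), 0 where there is no reading), "fx", "fy", "cx", "cy" (pixels), "eye" and "rotation" of the camera in the world. Camera axes: x right, y up, looking along -z (the intrinsics and any distortion apply to the point x, -y, -z); pixel columns grow to the right and rows downward; lengths in mm; the calibration is good to about 2 mm. A picture is of the moment at which its call begins.
A pose or a line that the arm cannot do raises bot.Unreachable and nothing moves.
- bot.job_done(): hands the job in; it is judged then, once.
Trained networks look in a picture, given as the dict that the camera call returned (one of the last four; its "shot" number tells which), for a name from the list of things; names that differ only in an ending like _2 or _b are one class to them, and where a whole thing is asked for, a point or a joint stands for the part that bears it (a point fixed in the world has none). Each returns a list of dicts, best first, with "p" (0 to 1); they miss things now and then, are a little off and sometimes report something else, mostly with a low value. They report only what shows in the picture. A call takes as long as a camera call. They do not tell look-alikes from the thing itself.
- spotter.look_for(picture, label): "position" ([column, row] in pixels, amid what is visible of it).
- spotter.outline_of(picture, label): "mask" (420x560 bool, what is visible of it) and "position" ([column, row] in pixels, amid what is visible of it).
The state is a dict: "time_s": time; "joint_pos": joint angles; "qvel": joint speeds; "joint_efforts": joint torques, N m; "eef_pos": TCP position; "eef_rot": TCP orientation; "contact_force": force on the tool from outside, world axes, zero at the start; "ft_torque": the same for the moment, N m; "gripper_width": opening from 0.0 (shut) to 1.0 (fully open); "grasp_force": force on a finger pad.
Only numpy, scipy, OpenCV 4.12 (cv2) and the standard library are available. Lean on these libraries where they do the work, as an engineer would, in place of code of your own. Each camera call takes 0.05 s, during which the arm holds its last target. There are 200 camera calls.

## Task

On the printmaker's registration board, zero the readout by pushing its recessed button fully in with the stylus, then put the stylus back upright in its stand and let go of it. Then set the metal square flat on the board and press it into the corner between the two fences until both outer faces touch along their length; finish while still gripping the square and pressing it firmly against both fences, so it is held square for the check. Leave the bottle, the jar and the brush where they are.

Things in the scene. Friction and masses are not known exactly. Their poses are not given: they have to be found in the camera images.
- jig: Registration board, fixed to the bench: plywood 260 (x) by 270 (y) by 8 mm. Origin: centre of its underside, z up. Two dark wooden fences along its +x and +y edges form an inside corner; a grey readout box stands on it near its -y edge.
- far_fence: Fence along the board's y, on its +x side: 20 mm thick, 235 mm long, 18 mm high above the board. Origin: the inside corner of the two fences at the board's top face. Its face lies at its x = 0 and looks to -x, running from y = 0 (the corner) to y = -215 mm. Axes as the board's.
- side_fence: Fence along the board's x, on its +y side: 20 mm thick, 220 mm long, 18 mm high above the board. Origin: the same inside corner. Its face lies at its y = 0 and looks to -y, running from x = 0 to x = -220 mm. Axes as the board's.
- corner (a point): The inside corner of the two fences, at the board's top face (8 mm above the bench). Axes as the board's: the free space of the corner lies towards -x and -y. The square drags on board and fences (friction about 0.6): pushed along one fence it may stick short of the other, so a push of some 10 to 15 N is needed to seat it on both.
- zero_top (a point): Centre of the top of the black zero button, 13 mm across, in a 17 mm round hole of the grey readout box (100 x 55 x 30 mm on the board; top face 38 mm above the bench), with the dark display beside it. The button's top lies 6 mm below the box's top face; the point moves with it.
- zero_button (a joint): Travel of the zero button, straight down: 0 out, 0.004 m fully in. Spring-returned: 0.8 N to start, 4 N fully in. It counts as pressed beyond 0.0025 m while the held stylus's tip is on it.
- stylus: Stylus, 130 mm long, 60 g, upright with the point down. Origin: end of its point, z along it to the handle. Point 6 mm across up to z = 15 mm, shank 10 mm to z = 45, brass collar 24 mm across from 45 to 50, round dark wooden handle 14 mm across from 50 to 130 mm: grip it by the handle, at z about 95 mm.
- stand: Wooden stylus stand, fixed: block 65 x 65 x 50 mm high with one upright through hole 17 mm across at its centre. Origin: centre of its underside. The stylus hangs in the hole by its collar on the block's top: its origin is then 5 mm above the stand's and within 4 mm of its axis.
- square: Aluminium square lying flat, 350 g (+-30%). Origin: its outer heel corner at the underside. Two legs at a right angle, 120 mm long outside, 22 mm wide, 14 mm high, run from the heel along -x and along -y; their outer faces are at its y = 0 and x = 0. A low brace (11 mm high) joins them. Seated, its origin is at point corner and its axes parallel to the board's.
- square_grip (a point): Point to grip on the square's upright grip plate: 45 mm from each outer face, 36 mm above the square's underside. The plate is 14 mm thick and 50 mm long along the direction (1, 1, 0) of the square, top 50 mm above the underside; pinch it across its thickness, along (1, -1, 0).
- bottle: Bystander: black squeeze bottle with a red nozzle, 60 mm across, 140 mm high. Origin: centre of its underside.
- jar: Bystander: dark open jar, 64 mm across, 75 mm high. Origin: centre of its underside.
- brush: Bystander: brush lying on the bench near its far edge, roughly along the bench's y.
Not all that is in view belongs to the job. Leave any green or orange look-alike of the square alone.

How it is judged (in metres and radians):
On the way, in this order (a step that is already met when the one before it is completed fails the run):
1. the zero button is pressed in (beyond 2.5 mm of its 4 mm) by the point of the stylus held in the gripper (value of joint zero_button above 0.0025 m and distance between stylus and zero_top below 0.009 m and contact force between the fingers and stylus above 1 N), for 0.1 s.
2. the stylus is back upright in its stand and released (horizontal distance between stylus and stand below 0.007 m and z of stylus in the frame of stand below 0.01 m and angle between stylus's own z axis and vertical below 0.15 rad and contact force between the fingers and stylus below 0.1 N), for 0.2 s.
At the end, for the whole second after the job is handed in: The stylus hangs upright in its stand, released. The square lies flat on the board with its heel within 2 mm of both fence faces, turned less than 0.02 rad from the board, touches each fence with more than 1 N, is gripped by the fingers (over 2 N) and is still (all of step 2 and x of square in the frame of corner above -0.002 m and y of square in the frame of corner above -0.002 m and z of square in the frame of corner below 0.003 m and angle between the x axis of square and the x axis of jig, either way round below 0.02 rad and angle between square's own z axis and vertical below 0.03 rad and distance between square and corner below 0.006 m and contact force between square and far_fence above 1 N and contact force between square and side_fence above 1 N and contact force between the fingers and square above 2 N and linear speed of square below 0.01 m/s); the arm keeps its last pose, push and grip.
It fails at once if the bottle is moved by more than 30 mm (distance of bottle from where it was at the start of the episode above 0.03 m).
It fails at once if the jar is moved by more than 30 mm (distance of jar from where it was at the start of the episode above 0.03 m).
It fails at once if the brush is moved by more than 30 mm (distance of brush from where it was at the start of the episode above 0.03 m).
It also fails if it takes over 72 s, if anything falls off the work surface, if the arm or the gripper's body presses on something with over 40 N, if the wrist force passes 120 N, or if a joint passes its speed limit or range.

## Working session

There is one attempt and no reset: what is moved stays moved. The work goes in short steps, each a Python script; the robot and the scene stay as the last script left them, time stands still between calls to the robot, and variables do not carry over. Pictures are saved under pics/ and viewed, at most 10 in all, crops included, and the job is handed in when it is done.

```bash
ls; mkdir -p pics
cat > h.py <<'E'
import numpy as np, cv2
from plant import bot, viewer, spotter
def save(p,name): cv2.imwrite('pics/'+name,cv2.cvtColor(p['color'],cv2.COLOR_RGB2BGR))
def cloud(p):
    z=p['range_z'].astype(float); v,u=np.mgrid[0:z.shape[0],0:z.shape[1]]
    c=np.stack([(u-p['cx'])/p['fx']*z,-(v-p['cy'])/p['fy']*z,-z],-1)
    w=c@np.array(p['rotation']).reshape(3,3).T+np.array(p['eye']); w[z==0]=np.nan
    return w
E
python3 - <<'E'
from h import *
import json
s=bot.state(); print(s, bot.tcp_to_tips)
for n in ('scene','top'):
    p=viewer.capture(n); save(p,n+'0.png'); print(n,{k:p[k] for k in p if k not in('color','range_z')})
    w=cloud(p); np.savez('%s0.npz'%n,w=w,c=p['color'])
    for l in ['jig','far_fence','side_fence','zero_top','stylus','stand','square','square_grip','bottle','jar','brush']:
        try:
            for r in spotter.outline_of(p,l)[:2]:
                m=r['mask']; q=w[m]; print(l,round(r['p'],2),r['position'],np.nanmedian(q,0).round(),np.nanmax(q[:,2]).round(1),m.sum())
        except Exception as e: print(l,repr(e))
E
```

```text
pics
{'time_s': 0.0, 'joint_pos': array([-1.30688806,  0.46943672, -0.04859787,  1.53368997,  0.02408425,
        1.14098088, -0.08229571]), 'qvel': array([ 9.96253385e-04, -5.81766261e-04,  3.93804788e-04, -1.12849986e-03,
       -2.11818407e-03, -8.67199044e-05,  1.34334098e-05]), 'joint_efforts': array([ 2.21430810e-04, -5.10309935e+01, -4.65708843e-02, -2.37720448e+01,
        1.06381989e-02,  7.49688334e-03,  3.03498879e-06]), 'eef_pos': array([194.65855934, 645.75310914, 247.26624309]), 'eef_rot': array([ 1.45865854e-01,  9.89303908e-01, -9.58272098e-04, -1.13689011e-04]), 'contact_force': array([-0.16035385,  0.28546592, -0.57155082]), 'ft_torque': array([-0.00620388,  0.00383912,  0.02972335]), 'grasp_force': 0.0, 'gripper_width': 1.0012369000971024} 17.0
scene {'fx': 439.3490918529583, 'fy': 439.3490918529583, 'cx': 294.04108590352763, 'cy': 204.31830322406026, 'eye': array([1100.63244528,  223.8830108 , 1033.73115893]), 'rotation': array([0.15132218, 0.21911621, 0.78263502, 0.56264742]), 'shot': 1}Traceback (most recent call last):
  File "<stdin>", line 6, in <module>
  File "h.py", line 7, in cloud
    w=c@np.array(p['rotation']).reshape(3,3).T+np.array(p['eye']); w[z==0]=np.nan
        ~~~~~~~~~~~~~~~~~~~~~~~~~~~~~~~^^^^^
ValueError: cannot reshape array of size 4 into shape (3,3)
```

```bash
sed -i 's/np.array(p\[.rotation.\]).reshape(3,3).T/R.from_quat(p["rotation"]).as_matrix().T/; 1a from scipy.spatial.transform import Rotation as R' h.py
python3 - <<'E'
from h import *
for n in ('scene','top'):
    p=viewer.capture(n); save(p,n+'0.png'); print(n,{k:p[k] for k in p if k not in('color','range_z')})
    w=cloud(p); np.savez('%s0.npz'%n,w=w,c=p['color'])
    for l in ['jig','far_fence','side_fence','zero_top','stylus','stand','square','square_grip','bottle','jar','brush']:
        try:
            for i,r in enumerate(spotter.outline_of(p,l)[:2]):
                m=r['mask']; q=w[m]; print(l,round(r['p'],2),r['position'],np.nanmedian(q,0).round(),np.nanmax(q[:,2]).round(1),m.sum()); np.save(f'm_{n}_{l}_{i}.npy',m)
        except Exception as e: print(l,repr(e))
E
```

```text
scene {'fx': 439.3490918529583, 'fy': 439.3490918529583, 'cx': 294.04108590352763, 'cy': 204.31830322406026, 'eye': array([1100.63244528,  223.8830108 , 1033.73115893]), 'rotation': array([0.15132218, 0.21911621, 0.78263502, 0.56264742]), 'shot': 2}
jig 0.57 [365.4, 216.1] [501. 209.   9.] 44.8 8437
far_fence 0.76 [347.6, 246.8] [607. 198.  24.] 31.7 1066
side_fence 0.59 [405.8, 228.0] [509. 314.  25.] 30.5 634
side_fence 0.38 [229.6, 178.9] [ 522. -172.   13.] 58.8 965
zero_top 0.68 [461.8, 259.1] [551. 464.  48.] 78.5 784
zero_top 0.21 [407.3, 225.3] [503. 314.  26.] 30.5 590
stylus 0.51 [161.7, 128.3] [ 454. -400.   89.] 137.7 136
stylus 0.34 [160.2, 229.6] [ 728. -258.   89.] 143.6 839
stand 0.61 [167.9, 140.0] [ 464. -393.   47.] 90.8 705
stand 0.45 [160.2, 227.6] [ 729. -258.   89.] 143.6 830
square 0.91 [136.1, 182.8] [ 615. -414.   14.] 55.3 947
square 0.82 [231.4, 131.7] [ 343. -242.   14.] 54.0 743
square_grip 0.93 [226.7, 177.5] [ 521. -172.   13.] 58.8 966
square_grip 0.84 [234.7, 130.2] [ 342. -244.   14.] 54.0 836
bottle 0.79 [158.3, 229.8] [ 728. -258.   88.] 143.6 851
[... 544 characters left out ...]
[ 447. -399.   83.] 137.3 75
side_fence 0.75 [188.7, 234.3] [487. 314.  25.] 34.0 586
side_fence 0.71 [226.6, 202.1] [602. 203.  25.] 34.9 572
stylus 0.44 [422.2, 245.3] [ 446. -399.   96.] 137.3 51
stylus 0.16 [223.9, 242.9] [480. 204.   9.] 47.2 6802
stand 0.95 [417.7, 251.3] [ 443. -394.   49.] 118.3 500
square 0.89 [419.6, 203.5] [ 606. -419.   13.] 56.8 726
square 0.8 [344.8, 227.0] [ 517. -176.   13.] 55.8 762
square_grip 0.61 [368.9, 284.2] [ 333. -246.   13.] 54.5 775
square_grip 0.58 [348.2, 228.0] [ 515. -176.   14.] 55.8 737
bottle 0.83 [374.8, 166.1] [ 704. -264.   92.] 143.9 466
jar 0.93 [146.1, 212.3] [561. 471.  45.] 80.7 410
brush 0.87 [310.9, 161.9] [737. -71.  17.] 27.5 584
```

View pics/scene0.png

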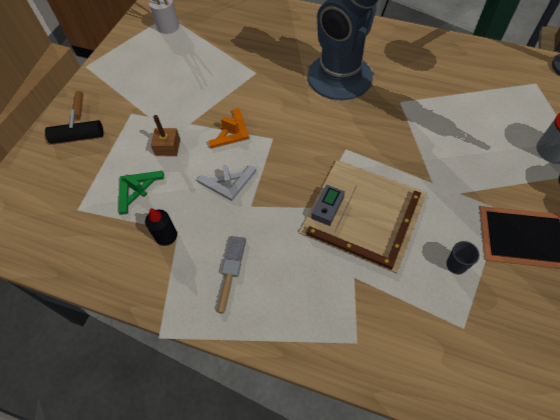

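View pics/top0.png

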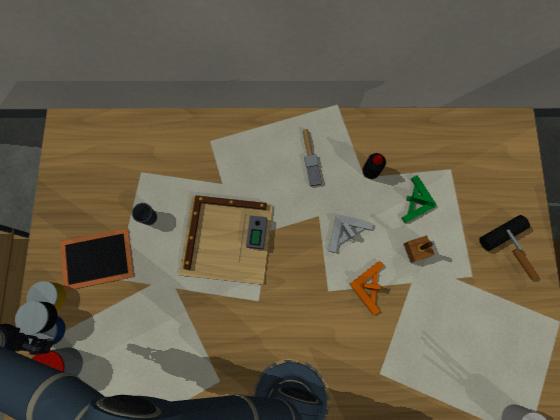

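```bash
cat >> h.py <<'E'
def proj(p,X):
    c=(np.asarray(X,float)-p['eye'])@R.from_quat(p['rotation']).as_matrix()
    return np.stack([p['cx']+p['fx']*c[...,0]/-c[...,2],p['cy']+p['fy']*c[...,1]/c[...,2]],-1)
def ortho(p,x1,y1,n,m,z,s=2.):
    # rows go down in -x from x1, columns right in -y from y1; s px/mm; n,m mm
    r,c=np.mgrid[0:int(n*s),0:int(m*s)]; X=np.stack([x1-r/s,y1-c/s,np.full(r.shape,float(z))],-1)
    q=proj(p,X).astype(np.float32)
    return cv2.cvtColor(cv2.remap(p['color'],q[...,0],q[...,1],cv2.INTER_CUBIC),cv2.COLOR_RGB2BGR)
E
python3 - <<'E'
from h import *
import pickle
P={n:viewer.capture(n) for n in('scene','top')}; pickle.dump(P,open('P.pkl','wb'))
rows=[]
for n in P:
    rows.append(np.hstack([ortho(P[n],640,345,300,300,26,1.33),ortho(P[n],580,-100,160,160,14,2.5)[:399]]))
    w=cloud(P[n]);
    for nm,(x,y) in dict(board=(450,270),bench=(650,50),sheet=(690,100)).items():
        m=(abs(w[...,0]-x)<12)&(abs(w[...,1]-y)<12); print(n,nm,np.nanmean(w[m][:,2]),np.nanstd(w[m][:,2]),m.sum())
cv2.imwrite('pics/o1.png',cv2.resize(np.vstack([r for r in rows]),(600,600)) if 0 else cv2.resize(np.vstack(rows),None,fx=.75,fy=.75))
print(np.vstack(rows).shape)
E
```

```text
scene board 7.865550612459189 1.9117668366576634 69
scene bench 0.9549605616064994 1.7432815370518846 76
scene sheet 0.860260634800641 1.754986836329078 84
top board 7.854287793127821 2.47810613669544 58
top bench 0.26577687116403265 2.6427963610170684 54
top sheet 0.8863222626009352 3.0075831316169395 52
(798, 799, 3)
```

View pics/o1.png

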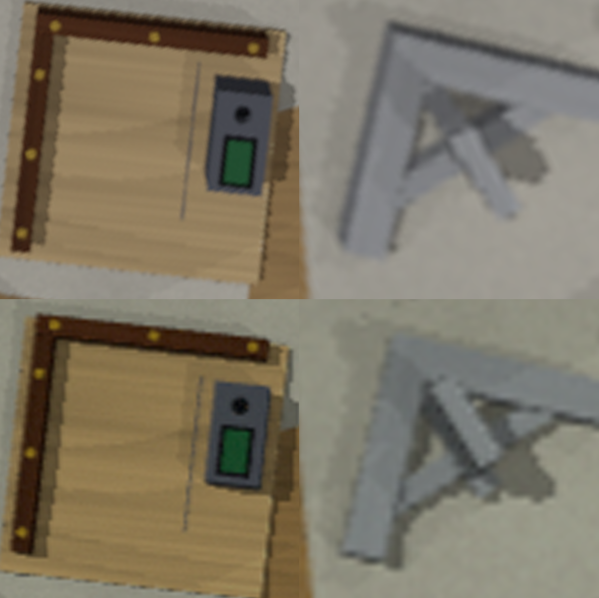

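```bash
cat >> h.py <<'E'
from scipy.optimize import minimize
def dens(poly,step=1.5):
    o=[]
    for a,b in poly:
        a,b=np.array(a,float),np.array(b,float); k=max(2,int(np.linalg.norm(b-a)/step)); t=(np.arange(k)+.5)/k
        o.append(a+(b-a)*t[:,None])
    return np.vstack(o)
def loop(pts,z): 
    pts=[(*p,z) for p in pts]; return list(zip(pts,pts[1:]+pts[:1]))
def gradimg(p,s=1.0):
    g=cv2.GaussianBlur(cv2.cvtColor(p['color'],cv2.COLOR_RGB2GRAY).astype(np.float32),(0,0),s)
    return np.hypot(cv2.Sobel(g,cv2.CV_32F,1,0),cv2.Sobel(g,cv2.CV_32F,0,1))
def place(X,q):
    c,s=np.cos(q[2]),np.sin(q[2]); return np.stack([q[0]+c*X[:,0]-s*X[:,1],q[1]+s*X[:,0]+c*X[:,1],X[:,2]],-1)
def fit(segs,q0,ps,rng=(10,10,.1)):
    X=dens(segs); best=None
    for s in (2.0,0.8):
        G=[np.sqrt(gradimg(p,s)) for p in ps]
        def f(q):
            t=0
            for p,g in zip(ps,G):
                u=proj(p,place(X,q)).astype(np.float32); t-=cv2.remap(g,u[:,0:1],u[:,1:2],cv2.INTER_LINEAR).mean()
            return t
        if best is None:
            a=[np.linspace(-r,r,9) for r in rng]
            c=[(f(q0+np.array(d)),tuple(d)) for d in np.stack(np.meshgrid(*a),-1).reshape(-1,3)]; best=q0+np.array(min(c)[1])
        S=np.vstack([best]+[best+d for d in np.diag([2,2,.02])])
        r=minimize(f,best,method='Nelder-Mead',options=dict(initial_simplex=S)); best=r.x
    return best,-r.fun
FEN=loop([(0,0),(0,-215),(20,-215),(20,20),(-220,20),(-220,0)],18+8)
SQ=loop([(0,0),(0,-120),(-22,-120),(-22,-22),(-120,-22),(-120,0)],14)
d=np.array([1,1])/2**.5; e=np.array([1,-1])/2**.5; c0=np.array([-45,-45])
PL=loop([c0+25*d+7*e,c0+25*d-7*e,c0-25*d-7*e,c0-25*d+7*e],50)
STD=loop([(32.5,32.5),(-32.5,32.5),(-32.5,-32.5),(32.5,-32.5)],50)
BOX=loop([(27.5,50),(-27.5,50),(-27.5,-50),(27.5,-50)],38)
BOXT=loop([(50,27.5),(-50,27.5),(-50,-27.5),(50,-27.5)],38)
def overlay(p,segs,q,color,img,s):
    for a,b in segs:
        u=proj(p,place(np.array([a,b],float),q)); u=((u+.5)*s-.5).round().astype(int)
        cv2.line(img,tuple(int(i) for i in u[0]),tuple(int(i) for i in u[1]),color,1,cv2.LINE_AA)
E
python3 - <<'E'
from h import *
import pickle
P=pickle.load(open('P.pkl','rb')); S,T=P['scene'],P['top']
out={}
yb=-np.arctan2(10,100)
for nm,seg,q0,rng in [('fence',FEN,(598,295,-.12),(10,10,.1)),('square',SQ+PL,(560,-150,-.2),(14,14,.25)),('stand',STD,(450,-395,-.2),(14,14,.5)),('box',BOX,(505,107,-.1),(14,14,.1)),('boxT',BOXT,(505,107,-.1),(14,14,.1))]:
    for lab,ps in [('S',[S]),('T',[T]),('ST',[S,T])]:
        q,v=fit(seg,np.array(q0,float),ps,rng); print(nm,lab,q.round(3),round(v,2)); out[nm]=q
pickle.dump(out,open('fit.pkl','wb'))
s=3; tiles=[]
for p,crops in [(S,[(300,160,130,110),(190,160,75,50),(145,110,50,50)]),(T,[(175,190,130,100),(325,205,60,60),(395,225,50,50)])]:
    im=cv2.resize(cv2.cvtColor(p['color'],cv2.COLOR_RGB2BGR),None,fx=s,fy=s,interpolation=cv2.INTER_CUBIC)
    for n,seg,c in [('fence',FEN,(0,255,255)),('square',SQ+PL,(0,0,255)),('stand',STD,(255,255,0)),('box',BOX,(255,0,255))]: overlay(p,seg,out[n],c,im,s)
    ts=[im[y*s:(y+h)*s,x*s:(x+w)*s] for x,y,w,h in crops]; H=max(t.shape[0] for t in ts)
    r=np.hstack([cv2.copyMakeBorder(t,0,H-t.shape[0],0,0,cv2.BORDER_CONSTANT) for t in ts]); tiles.append(r)
W=max(t.shape[1] for t in tiles); im=np.vstack([cv2.copyMakeBorder(t,0,0,0,W-t.shape[1],cv2.BORDER_CONSTANT) for t in tiles])
k=min(800/im.shape[1],600/im.shape[0],1); cv2.imwrite('pics/ov1.png',cv2.resize(im,None,fx=k,fy=k)); print(im.shape)
E
```

```text
fence S [ 6.10435e+02  2.90176e+02 -1.09000e-01] 11.33
fence T [ 6.01078e+02  2.89230e+02 -1.09000e-01] 12.41
fence ST [ 6.02909e+02  2.90100e+02 -1.11000e-01] 23.3
square S [ 5.67228e+02 -1.52992e+02 -2.22000e-01] 7.38
square T [ 5.31359e+02 -1.61601e+02 -5.80000e-02] 6.95
square ST [ 5.61971e+02 -1.51074e+02 -2.31000e-01] 15.51
stand S [ 4.48964e+02 -4.05346e+02  2.81000e-01] 10.67
stand T [ 4.44096e+02 -3.90452e+02  3.12000e-01] 11.23
stand ST [ 4.44415e+02 -3.90766e+02  3.18000e-01] 20.44
box S [ 4.82283e+02  9.06780e+01 -7.70000e-02] 8.05
box T [ 5.18772e+02  8.34540e+01 -3.14000e-01] 7.69
box ST [ 5.23613e+02  8.49180e+01 -1.46000e-01] 14.81
boxT S [ 5.18609e+02  1.09289e+02 -1.49000e-01] 10.21
boxT T [ 4.98569e+02  1.04420e+02 -1.10000e-01] 9.67
boxT ST [ 5.03746e+02  1.08719e+02 -9.90000e-02] 17.32
(630, 765, 3)
```

View pics/ov1.png

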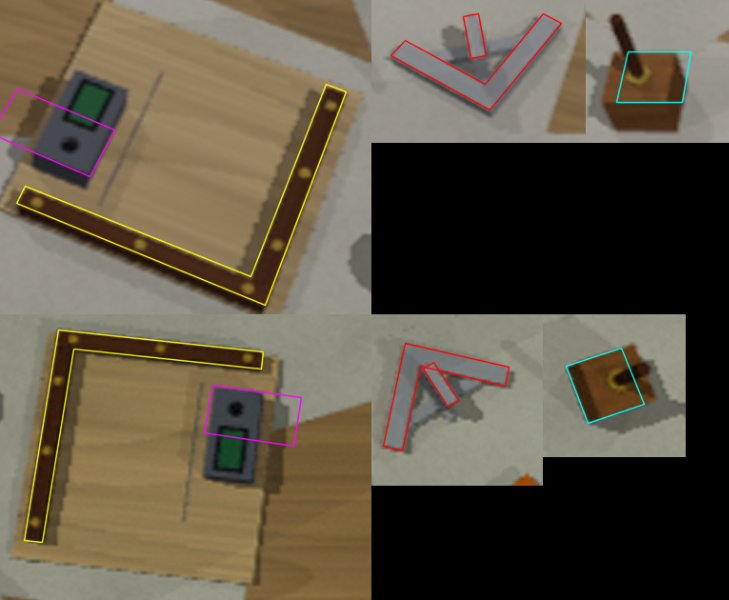

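```bash
cat > f2.py <<'E'
from h import *
import pickle
P=pickle.load(open('P.pkl','rb')); S,T=P['scene'],P['top']
out={}
H=[(8.5*np.cos(a),8.5*np.sin(a)) for a in np.linspace(0,6.2832,17)[:-1]]; HOLE=loop(H,38)
for nm,seg,q0,rng in [('fence',FEN,(602.5,290,-.11),(3,3,.02)),('square',SQ+PL,(562,-151,-.23),(4,4,.03)),('stand',STD,(447,-404,.3),(6,6,.06)),('box',BOXT,(504,108,-.11),(5,5,.01)),('hole',HOLE,(530,105,0),(6,6,.01))]:
    for lab,ps in [('S',[S]),('T',[T]),('ST',[S,T])]:
        q,v=fit(seg,np.array(q0,float),ps,rng); print(nm,lab,q.round(3).tolist(),round(v,2)); out[nm]=q
pickle.dump(out,open('fit.pkl','wb'))
s=4; tiles=[]
for p,crops in [(S,[(300,185,70,60),(145,110,50,50)]),(T,[(235,205,45,50),(395,225,50,50)])]:
    im=cv2.resize(cv2.cvtColor(p['color'],cv2.COLOR_RGB2BGR),None,fx=s,fy=s,interpolation=cv2.INTER_CUBIC)
    for n,seg,c in [('fence',FEN,(0,255,255)),('stand',STD,(255,255,0)),('box',BOXT,(255,0,255)),('hole',HOLE,(0,0,255))]: overlay(p,seg,out[n],c,im,s)
    q=out['stand']; overlay(p,[((0,0,50),(0,0,135))],q,(0,255,0),im,s)
    ts=[im[y*s:(y+h)*s,x*s:(x+w)*s] for x,y,w,h in crops]; Hh=max(t.shape[0] for t in ts)
    tiles.append(np.hstack([cv2.copyMakeBorder(t,0,Hh-t.shape[0],0,0,cv2.BORDER_CONSTANT) for t in ts]))
W=max(t.shape[1] for t in tiles); im=np.vstack([cv2.copyMakeBorder(t,0,0,0,W-t.shape[1],cv2.BORDER_CONSTANT) for t in tiles])
cv2.imwrite('pics/ov2.png',im); print(im.shape)
E
python3 f2.py
```

```text
fence S [610.396, 290.236, -0.108] 11.33
fence T [601.232, 289.187, -0.11] 12.41
fence ST [603.188, 289.92, -0.112] 23.29
square S [561.502, -152.364, -0.236] 8.27
square T [564.994, -148.981, -0.229] 7.82
square ST [562.11, -151.223, -0.234] 15.51
stand S [448.5, -405.46, 0.289] 10.67
stand T [449.157, -405.021, 0.306] 10.78
stand ST [448.964, -405.36, 0.292] 21.42
box S [505.032, 110.257, -0.111] 9.96
box T [498.677, 104.504, -0.111] 9.67
box ST [503.901, 108.738, -0.102] 17.32
hole S [532.617, 103.789, 0.021] 11.0
hole T [531.308, 103.524, 0.005] 11.27
hole ST [531.689, 103.763, 0.017] 22.13
(440, 480, 3)
```

View pics/ov2.png

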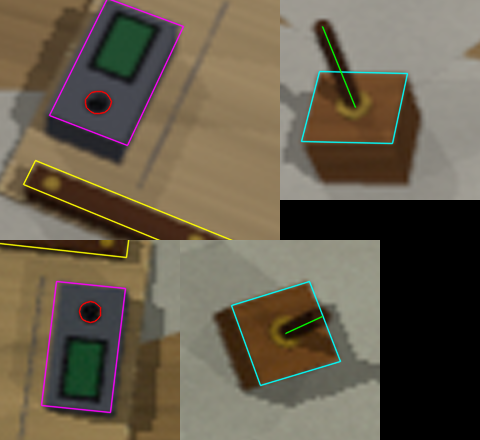

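```bash
cat >> h.py <<'E'
def down(deg): a=np.radians(deg)/2; return [np.cos(a),np.sin(a),0,0]  # tool y at deg-90
def rep(t=''):
    s=bot.state(); print(t,round(s['time_s'],2),s['eef_pos'].round(1),'F',s['contact_force'].round(1),'grip',round(s['grasp_force'],1),round(s['gripper_width'],3))
E
python3 - <<'E'
from h import *
q=down(48)
bot.movep([449,-405.3,200],q); rep('hover')
bot.move_l([449,-405.3,98],rate=120); rep('down')
bot.clamp(50); rep('clamp')
bot.move_l([449,-405.3,232],rate=150); rep('lift')
bot.movep([531.7,103.8,190],q); rep('over')
p=viewer.capture('scene');t=viewer.capture('top')
import pickle; pickle.dump(dict(scene=p,top=t),open('P2.pkl','wb'))
a=cv2.cvtColor(p['color'],cv2.COLOR_RGB2BGR); b=cv2.cvtColor(t['color'],cv2.COLOR_RGB2BGR)
tip=np.array([531.7,103.8,97.]); 
ims=[]
for im,c in((a,p),(b,t)):
    u=proj(c,tip); print(u); x,y=u.astype(int); im=cv2.resize(im,None,fx=5,fy=5,interpolation=cv2.INTER_CUBIC)
    for P,col in((tip,(0,0,255)),(tip+[0,0,130],(0,255,255))):
        v=((proj(c,P)+.5)*5).astype(int); cv2.drawMarker(im,(int(v[0]),int(v[1])),col,cv2.MARKER_CROSS,12,1)
    ims.append(im[(y-50)*5:(y+50)*5,(x-40)*5:(x+40)*5])
cv2.imwrite('pics/tip.png',np.hstack(ims))
E
```

```text
hover 5.11 [ 449.6 -404.7  199.9] F [-0.9 -0.1 -0.3] grip 0.0 1.001
down 6.11 [ 449.3 -405.9   98.7] F [-0.3 -0.   0.4] grip 0.0 1.004
clamp 6.77 [ 449.1 -405.3   98.1] F [-1.  -0.3  0.6] grip 48.6 0.148
lift 7.81 [ 448.8 -404.6  231. ] F [ 0.3 -0.2 -0.8] grip 48.6 0.148
over 9.68 [532.  102.5 190.3] F [-0.3 -0.1 -1.2] grip 48.6 0.155
[325.21934708 198.29929724]
[255.78949928 218.53653054]
```

View pics/tip.png

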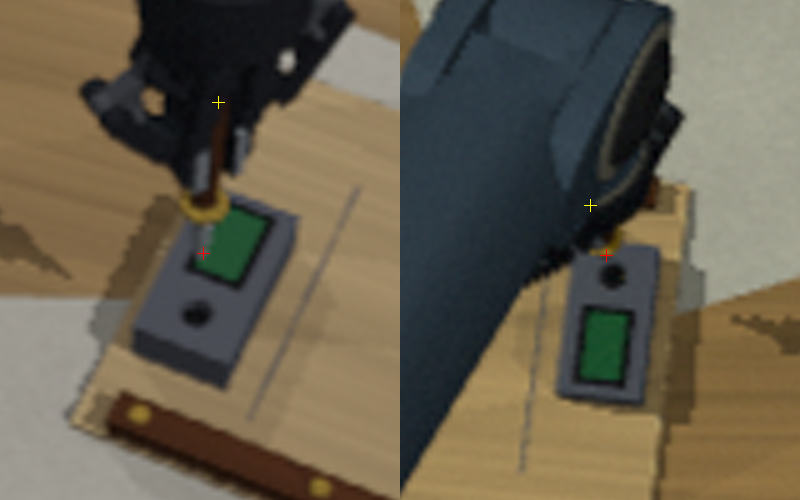

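Run:
```python
from h import *
x,y=531.7,103.8
bot.move_l([x,y,140],rate=100); bot.dwell(.2); rep('above')
print(bot.move_l([x,y,118.5],rate=25,force_limit=9)); rep('press')
bot.dwell(.3); rep('hold')
```

```text
above 10.63 [532.1 103.8 140.6] F [-0.6 -0.8 -0.8] grip 48.6 0.15
True
press 11.38 [532.  103.8 120.8] F [-1.3  0.7  7. ] grip 49.7 0.149
hold 11.68 [531.9 103.8 120.8] F [-2.7  0.7  7.1] grip 49.7 0.153
```

Run:
```python
from h import *
q=down(48); x,y=531.7,103.8
bot.move_l([x,y,230],rate=150); rep()
bot.movep([449,-405.3,232],q); bot.dwell(.3); rep('over stand')
bot.move_l([449,-405.3,150],rate=120)
print(bot.move_l([449,-405.3,98],rate=60,force_limit=10)); rep('in')
bot.gripper_open(); bot.dwell(.2); rep('open')
bot.move_l([449,-405.3,200],rate=150); bot.dwell(.2); rep('up')
import pickle
P={n:viewer.capture(n) for n in('scene','top')}; pickle.dump(P,open('P3.pkl','wb'))
P0=pickle.load(open('P.pkl','rb'))
im=[]
for n,(a,b) in dict(scene=(135,100),top=(390,215)).items():
    for D in(P0,P): im.append(cv2.resize(cv2.cvtColor(D[n]['color'],cv2.COLOR_RGB2BGR)[b:b+70,a:a+70],(280,280),interpolation=cv2.INTER_CUBIC))
cv2.imwrite('pics/st.png',np.vstack([np.hstack(im[:2]),np.hstack(im[2:])]))
```

```text
12.57 [531.  104.  229.1] F [-0.1  0.4 -0.9] grip 48.8 0.151
over stand 14.73 [ 449.5 -404.8  232. ] F [ 0.5  0.2 -1.4] grip 48.8 0.152
True
in 16.42 [ 448.6 -404.9   98.1] F [-0.4 -0.1  5.6] grip 49.3 0.147
open 17.32 [ 448.3 -404.1   97.2] F [0.5 0.  0.1] grip 0.0 1.001
up 18.35 [ 448.7 -404.9  199. ] F [ 0.3  0.1 -0.7] grip 0.0 1.0
```

View pics/st.png

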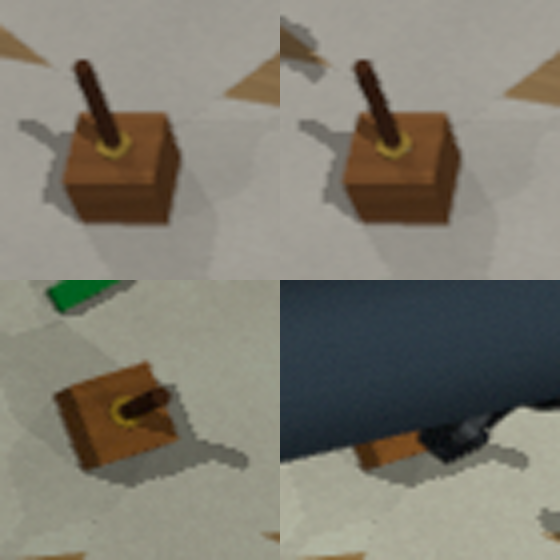

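```bash
cat >> h.py <<'E'
YB=-.111; C=np.array([602.3,289.6]); bx=np.array([np.cos(YB),np.sin(YB)]); by=np.array([-np.sin(YB),np.cos(YB)])
def tcp_for(hx,hy): return C+bx*(hx-45)+by*(hy-45)
QB=down(45+np.degrees(YB))
E
python3 - <<'E'
from h import *
q=down(45-13.4); x,y=507.9,-184.6
bot.movep([x,y,120],q); rep('hover')
print(bot.move_l([x,y,35.5],rate=100,force_limit=12)); rep('down')
bot.clamp(90); rep('clamp')
bot.move_l([x,y,130],rate=120); rep('lift')
X=tcp_for(-14,-14); bot.movep([*X,130],QB); bot.dwell(.2); rep('over')
import pickle
P={n:viewer.capture(n) for n in('scene','top')}; pickle.dump(P,open('P4.pkl','wb'))
b=130-35.5
im=[]
for n in P:
    k=cv2.resize(cv2.cvtColor(P[n]['color'],cv2.COLOR_RGB2BGR),None,fx=4,fy=4,interpolation=cv2.INTER_CUBIC)
    L=[((a[0],a[1],a[2]+b),(c[0],c[1],c[2]+b)) for a,c in SQ]; h=C+bx*-14+by*-14
    overlay(P[n],L,[*h,YB],(0,0,255),k,4); overlay(P[n],FEN,[*C,YB],(0,255,255),k,4)
    u=proj(P[n],np.array([*X,60.])).astype(int); im.append(k[(u[1]-60)*4:(u[1]+60)*4,(u[0]-50)*4:(u[0]+50)*4])
cv2.imwrite('pics/ov.png',np.hstack(im))
E
```

```text
hover 19.41 [ 508.  -186.1  120.7] F [-0.1  0.2 -0.5] grip 0.0 0.997
False
down 20.4 [ 508.2 -185.    35.9] F [ 0.2 -0.5 -0.2] grip 0.0 0.999
clamp 21.06 [ 508.  -184.5   35.8] F [-0.6  0.6  3.8] grip 88.6 0.147
lift 22.0 [ 507.4 -184.1  129.3] F [-0.1  0.3 -3.7] grip 87.9 0.15
over 23.76 [537.5 236.1 130.2] F [-0.   0.4 -2.3] grip 87.9 0.148
```

View pics/ov.png

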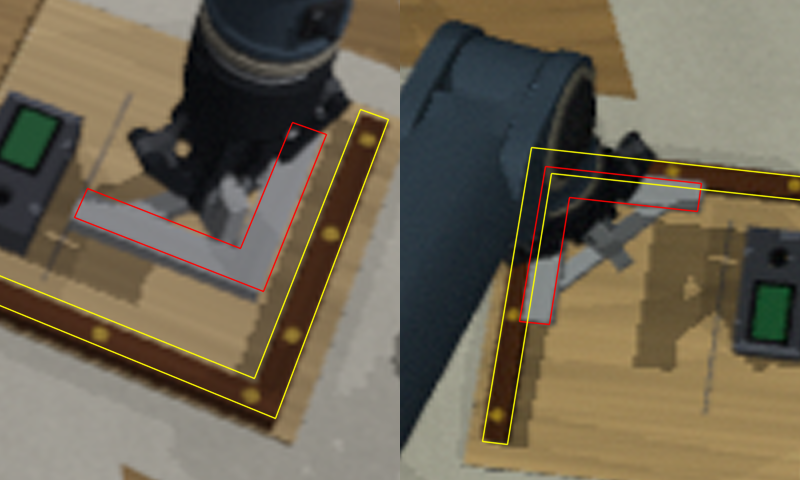

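Run:
```python
from h import *
def st(t):
    s=bot.state(); f=s['contact_force'][:2]; d=s['eef_pos'][:2]-C
    print(t,round(s['time_s'],1),'heel',(d@bx+45).round(2),(d@by+45).round(2),'z',s['eef_pos'][2].round(1),'Fb',(f@bx).round(1),(f@by).round(1),s['contact_force'][2].round(1),'Mz',s['ft_torque'][2].round(2),'g',round(s['grasp_force'],1))
X=tcp_for(-14,-14)
bot.move_l([*X,55],rate=100); bot.dwell(.2); st('pre')
print(bot.move_l([*X,40],rate=20,force_limit=5)); st('touch')
z=bot.state()['eef_pos'][2]
print(bot.move_l([*tcp_for(8,-14),z],rate=20,force_limit=12)); st('x')
s=bot.state(); hx=(s['eef_pos'][:2]-C)@bx+45
print(bot.move_l([*tcp_for(hx,8),z],rate=20,force_limit=14)); st('y')
bot.dwell(.3); st('end')
```

```text
pre 25.0 heel -13.65 -13.8 z 55.6 Fb -0.1 -0.7 -3.6 Mz 0.0 g 87.8
True
touch 25.5 heel -14.11 -14.01 z 43.8 Fb 0.4 0.1 6.0 Mz 0.03 g 89.0
True
x 25.9 heel -14.01 -13.97 z 43.9 Fb -1.5 0.1 4.6 Mz -0.0 g 88.9
True
y 26.9 heel -13.49 2.43 z 44.1 Fb -1.8 0.1 2.3 Mz 0.07 g 88.7
end 27.2 heel -13.4 1.88 z 44.1 Fb -0.5 3.3 1.4 Mz 0.12 g 88.5
```

```bash
cat >> h.py <<'E'
def st(t):
    s=bot.state(); f=s['contact_force'][:2]; d=s['eef_pos'][:2]-C
    h=((d@bx+45),(d@by+45)); print(t,round(s['time_s'],1),'heel',np.round(h,2),'z',s['eef_pos'][2].round(1),'Fb',(f@bx).round(1),(f@by).round(1),s['contact_force'][2].round(1),'Mz',s['ft_torque'][2].round(2),'g',round(s['grasp_force'],1))
    return h
E
python3 - <<'E'
from h import *
h=st('0'); z=43.6
bot.move_l([*tcp_for(h[0],0.5),z],rate=20); bot.dwell(.3); st('settle')
print(bot.move_l([*tcp_for(8,.5),z],rate=20,force_limit=15)); st('x'); bot.dwell(.3); h=st('x+')
print(bot.move_l([*tcp_for(h[0],8),z],rate=20,force_limit=15)); st('y'); bot.dwell(.3); st('y+')
E
```

```text
0 27.2 heel [-13.4    1.88] z 44.1 Fb -0.5 3.3 1.4 Mz 0.12 g 88.5
settle 27.7 heel [-13.39   1.64] z 44.0 Fb -0.9 3.4 5.3 Mz 0.09 g 89.4
True
x 28.6 heel [1.17 0.15] z 44.4 Fb -2.2 0.1 4.6 Mz 0.09 g 89.2
x+ 28.9 heel [1.13 0.12] z 44.4 Fb -1.1 -0.8 5.4 Mz 0.05 g 89.1
True
y 29.2 heel [1.04 0.98] z 44.7 Fb -0.3 -0.7 4.4 Mz 0.03 g 88.9
y+ 29.5 heel [1.   0.98] z 44.7 Fb -1.0 -2.9 5.8 Mz -0.08 g 89.0
```

Run:
```python
from h import *
for k in range(1,6):
    bot.move_l([*tcp_for(1+.8*k,1+.8*k),43.8],rate=15); bot.dwell(.3); st(k)
    f=bot.state()['contact_force'][:2]
    if min(-f@bx,-f@by)>11: break
```

```text
1 30.1 heel [1.13 0.78] z 44.6 Fb -4.7 -4.0 11.0 Mz 0.03 g 90.1
2 30.6 heel [1.14 0.84] z 44.6 Fb -7.5 -4.5 14.0 Mz 0.1 g 90.4
3 31.2 heel [1.2  0.84] z 44.7 Fb -9.6 -5.3 17.0 Mz 0.08 g 90.8
4 31.7 heel [1.25 0.87] z 44.7 Fb -11.7 -7.6 18.6 Mz 0.08 g 91.2
5 32.3 heel [1.29 0.93] z 44.8 Fb -14.8 -9.4 20.7 Mz 0.14 g 91.6
```

Run:
```python
from h import *
for t in [(5,5,44.6),(5,6,45.2),(5,7,45.2)]:
    bot.move_l([*tcp_for(*t[:2]),t[2]],rate=15); bot.dwell(.4); st(t)
s=bot.state(); print(R.from_quat(s['eef_rot']).as_matrix()[:,2].round(4), R.from_quat(s['eef_rot']).inv()*R.from_quat(QB) .__class__ and (R.from_quat(s['eef_rot']).inv()*R.from_quat(QB)).as_rotvec().round(4))
P={n:viewer.capture(n) for n in('scene','top')}
im=[]
SQ8=[((a[0],a[1],a[2]+8),(c[0],c[1],c[2]+8)) for a,c in SQ]
for n in P:
    k=cv2.resize(cv2.cvtColor(P[n]['color'],cv2.COLOR_RGB2BGR),None,fx=5,fy=5,interpolation=cv2.INTER_CUBIC)
    overlay(P[n],SQ8,[*(C+bx*1+by*1),YB],(0,0,255),k,5)
    u=proj(P[n],np.array([565.,250.,20.])).astype(int); im.append(k[(u[1]-45)*5:(u[1]+45)*5,(u[0]-40)*5:(u[0]+40)*5])
cv2.imwrite('pics/fin.png',np.hstack(im))
w=cloud(P['scene']); loc=np.stack([(w[...,:2]-C)@bx,(w[...,:2]-C)@by],-1)
for nm,(a,b) in dict(legx=((-115,-70),(-18,-4)),legy=((-18,-4),(-115,-70)),heel=((-20,-4),(-20,-4))).items():
    m=(loc[...,0]>a[0])&(loc[...,0]<a[1])&(loc[...,1]>b[0])&(loc[...,1]<b[1]); print(nm,np.nanmedian(w[m][:,2]),m.sum())
```

```text
(5, 5, 44.6) 32.9 heel [1.32 1.03] z 44.9 Fb -12.8 -8.7 15.9 Mz 0.07 g 90.5
(5, 6, 45.2) 33.6 heel [1.3 1.2] z 45.1 Fb -11.0 -10.1 13.5 Mz 0.03 g 90.2
(5, 7, 45.2) 34.2 heel [1.27 1.28] z 45.2 Fb -11.6 -10.0 14.5 Mz -0.03 g 90.5Traceback (most recent call last):
  File "<stdin>", line 4, in <module>
TypeError: Argument 'other' has incorrect type (expected scipy.spatial.transform._rotation.Rotation, got type)
```

```bash
cat > chk.py <<'E'
from h import *
import sys
st('chk'); s=bot.state(); M=R.from_quat(s['eef_rot']).as_matrix(); print('toolz',M[:,2].round(4),'yaw err',np.round(np.arctan2(M[1,0],M[0,0])-np.radians(45)-YB,4),'torque',s['ft_torque'].round(2))
P={n:viewer.capture(n) for n in('scene','top')}
im=[]
SQ8=[((a[0],a[1],a[2]+8),(c[0],c[1],c[2]+8)) for a,c in SQ]
for n in P:
    k=cv2.resize(cv2.cvtColor(P[n]['color'],cv2.COLOR_RGB2BGR),None,fx=5,fy=5,interpolation=cv2.INTER_CUBIC)
    overlay(P[n],SQ8,[*(C+bx*1+by*1),YB],(0,0,255),k,5)
    u=proj(P[n],np.array([565.,250.,20.])).astype(int); im.append(k[(u[1]-45)*5:(u[1]+45)*5,(u[0]-40)*5:(u[0]+40)*5])
cv2.imwrite('pics/'+sys.argv[1],np.hstack(im))
w=cloud(P['scene']); loc=np.stack([(w[...,:2]-C)@bx,(w[...,:2]-C)@by],-1)
for nm,(a,b) in dict(legx=((-115,-70),(-18,-4)),legy=((-18,-4),(-115,-70)),heel=((-20,-4),(-20,-4))).items():
    m=(loc[...,0]>a[0])&(loc[...,0]<a[1])&(loc[...,1]>b[0])&(loc[...,1]<b[1]); print(nm,np.nanmean(w[m][:,2]).round(2),m.sum())
E
python3 chk.py fin.png
```

```text
chk 34.2 heel [1.27 1.28] z 45.2 Fb -11.6 -10.0 14.5 Mz -0.03 g 90.5
toolz [-0.0274 -0.0185 -0.9995] yaw err -0.0084 torque [-1.56  2.27 -0.03]
legx 379.22 278
legy 168.0 217
heel 241.32 303
```

View pics/fin.png

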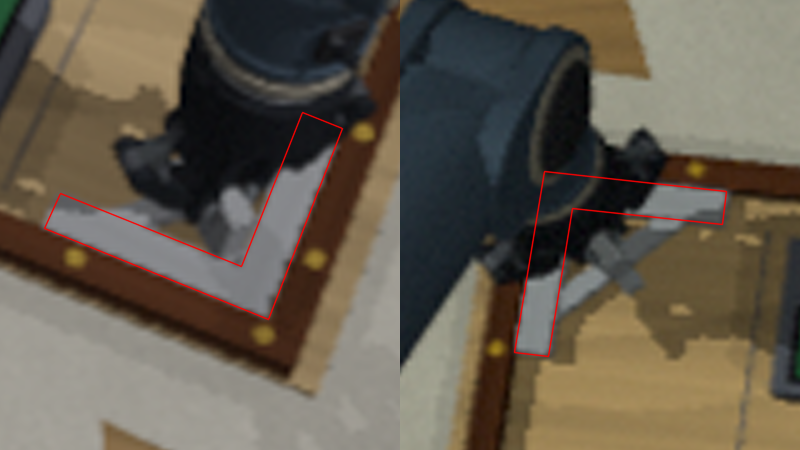

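```bash
cat >> h.py <<'E'
def tilt():
    s=bot.state(); return R.from_quat(s['eef_rot']).as_matrix()
E
python3 - <<'E'
from h import *
bot.move_l([*tcp_for(1,1),44.5],QB,rate=15); bot.dwell(.2); st('relax'); print(tilt()[:,2].round(4))
bot.gripper_open(); bot.dwell(.3); st('open'); print(tilt()[:,2].round(4))
bot.move_l([*tcp_for(.6,.6),43.5],QB,rate=15); bot.dwell(.2); st('pos'); print(tilt()[:,2].round(4))
bot.clamp(90); bot.dwell(.2); st('clamp'); M0=tilt(); print(M0[:,2].round(4)); np.save('M0.npy',M0)
E
```

```text
relax 35.2 heel [0.67 1.57] z 44.1 Fb -0.3 0.2 -3.4 Mz 0.02 g 88.0
[-7.e-04  1.e-04 -1.e+00]
open 36.2 heel [1.02 1.01] z 44.5 Fb 0.7 -1.0 0.1 Mz -0.03 g 0.0
[ 1.e-04  0.e+00 -1.e+00]
pos 36.6 heel [0.64 0.59] z 43.5 Fb -0.5 0.3 1.2 Mz -0.03 g 0.0
[ 1.e-04  0.e+00 -1.e+00]
clamp 37.5 heel [0.47 0.69] z 43.7 Fb -1.8 0.8 4.8 Mz 0.0 g 88.6
[-4.e-04  4.e-04 -1.e+00]
```

Run:
```python
from h import *
Rc=R.from_quat(QB); R0=R.from_matrix(np.load('M0.npy')); a=np.array([.6,.6]); z=43.7
for k in range(14):
    s=bot.state(); f=s['contact_force']; e=np.array([9+f[:2]@bx,9+f[:2]@by])
    if k>3 and abs(e).max()<2: 
        er=(R0*R.from_quat(s['eef_rot']).inv()).as_rotvec()
        if np.abs(er).max()<.006: break
    a=a+np.clip(e*.12,-.6,.6); z+=np.clip((f[2]-4)*.05,-.3,.3)
    er=(R0*R.from_quat(s['eef_rot']).inv()).as_rotvec(); er[2]=0
    Rc=R.from_rotvec(er*.8)*Rc
    bot.move_l([*tcp_for(*a),z],Rc.as_quat(),rate=15); bot.dwell(.25)
    h=st(k); print('   cmd',a.round(2),round(z,2),'er',er.round(4),tilt()[:,2].round(4),bot.state()['ft_torque'].round(2))
np.savez('cmd.npz',a=a,z=z,q=Rc.as_quat())
```

```text
0 38.0 heel [0.52 0.72] z 43.7 Fb -4.3 -1.0 5.5 Mz 0.04 g 89.1
   cmd [1.2 1.2] 43.74 er [ 0. -0.  0.] [-1.8e-03 -3.0e-04 -1.0e+00] [-0.1   0.8   0.04]
1 38.5 heel [0.54 0.74] z 43.7 Fb -7.0 -2.6 6.5 Mz 0.04 g 89.2
   cmd [1.76 1.8 ] 43.82 er [ 0.0007 -0.0014  0.    ] [-2.e-03 -3.e-04 -1.e+00] [-0.38  1.11  0.04]
2 39.0 heel [0.53 0.72] z 43.7 Fb -6.4 -3.3 6.3 Mz 0.11 g 89.2
   cmd [2.01 2.4 ] 43.94 er [ 0.0007 -0.0017  0.    ] [-1.5e-03 -6.0e-04 -1.0e+00] [-0.48  1.15  0.11]
3 39.5 heel [0.5 0.7] z 43.7 Fb -6.3 -4.0 7.4 Mz 0.08 g 89.2
   cmd [2.32 3.  ] 44.06 er [ 0.0009 -0.0011  0.    ] [-1.5e-03 -5.0e-04 -1.0e+00] [-0.7   1.34  0.08]
4 40.0 heel [0.52 0.76] z 43.7 Fb -8.2 -5.6 7.2 Mz 0.12 g 89.2
   cmd [2.64 3.6 ] 44.23 er [ 0.0009 -0.0011  0.    ] [-1.4e-03 -5.0e-04 -1.0e+00] [-0.87  1.49  0.12]
5 40.5 heel [0.5  0.74] z 43.7 Fb -6.7 -5.6 4.1 Mz 0.07 g 89.1
   cmd [2.74 4.  ] 44.39 er [ 0.0009 -0.001   0.    ] [-1.e-03 -4.e-04 -1.e+00] [-1.01  1.48  0.07]
6 41.0 heel [0.52 0.78] z 43.7 Fb -8.2 -5.4 7.2 Mz 0.08 g 89.3
   cmd [3.01 4.41] 44.39 er [ 0.0008 -0.0006  0.    ] [-1.2e-03 -2.0e-04 -1.0e+00] [-1.11  1.7   0.08]
7 41.5 heel [0.52 0.8 ] z 43.8 Fb -7.3 -6.6 6.1 Mz 0.03 g 89.2
   cmd [3.11 4.84] 44.56 er [ 0.0006 -0.0008  0.    ] [-8.e-04 -2.e-04 -1.e+00] [-1.25  1.72  0.03]
8 42.0 heel [0.49 0.82] z 43.7 Fb -8.4 -7.3 6.6 Mz 0.08 g 89.2
   cmd [3.31 5.13] 44.66 er [ 0.0006 -0.0004  0.    ] [-1.e-03 -1.e-04 -1.e+00] [-1.39  1.8   0.08]
```

```bash
cat > srv.py <<'E'
from h import *
def run(F,n,tol=2):
    d=np.load('cmd.npz'); a,z,Rc=d['a'],float(d['z']),R.from_quat(d['q']); R0=R.from_matrix(np.load('M0.npy'))
    for k in range(n):
        s=bot.state(); f=s['contact_force']; e=np.array([F[0]+f[:2]@bx,F[1]+f[:2]@by])
        if abs(e).max()<tol: break
        a=a+np.clip(e*.25,-1.2,1.2); z+=np.clip((f[2]-4)*.05,-.3,.3)
        er=(R0*R.from_quat(s['eef_rot']).inv()).as_rotvec(); er[2]=0; Rc=R.from_rotvec(er*.8)*Rc
        bot.move_l([*tcp_for(*a),z],Rc.as_quat(),rate=15); bot.dwell(.2)
    st(F); M=tilt(); print('   cmd',a.round(2),round(z,2),M[:,2].round(4),'yaw',np.round(np.arctan2(M[1,0],M[0,0])-np.pi/4,4))
    np.savez('cmd.npz',a=a,z=z,q=Rc.as_quat())
E
python3 - <<'E'
from srv import run
run((3,14),10); run((13,4),10); run((11,11),10)
E
python3 chk.py fin2.png
```

```text
(3, 14) 43.8 heel [0.5  2.01] z 43.8 Fb -3.8 -12.4 2.8 Mz 0.23 g 88.9
   cmd [1.29 9.33] 44.51 [ 1.0e-04 -1.1e-03 -1.0e+00] yaw -0.1144
(13, 4) 46.1 heel [0.55 1.91] z 43.7 Fb -11.4 -5.7 7.8 Mz 0.01 g 89.6
   cmd [5.45 4.51] 45.13 [-0.0019  0.0015 -1.    ] yaw -0.1114
(11, 11) 47.4 heel [0.53 1.97] z 43.7 Fb -10.7 -10.0 5.0 Mz 0.13 g 89.2
   cmd [5.05 7.12] 45.5 [-3.e-04 -8.e-04 -1.e+00] yaw -0.1127
chk 47.4 heel [0.53 1.97] z 43.7 Fb -10.7 -10.0 5.0 Mz 0.13 g 89.2
toolz [-3.e-04 -8.e-04 -1.e+00] yaw err -0.0017 torque [-1.52  2.37  0.13]
legx 368.56 291
legy 214.51 307
heel 258.23 267
```

View pics/fin2.png

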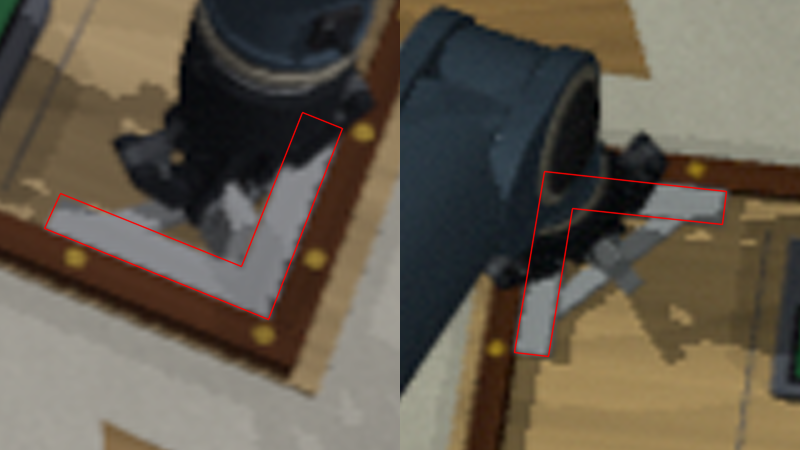

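```bash
sed -i 's/def run(F,n,tol=2)/def run(F,n,tol=2,fz=4)/; s/f\[2\]-4/f[2]-fz/' srv.py
python3 - <<'E'
from srv import run
run((17,3),9,1.5,0); run((12,13),9,2,2)
from h import bot,st; bot.dwell(.5); st('hold')
E
```

```text
(17, 3) 50.2 heel [0.63 1.93] z 43.8 Fb -15.9 -3.7 3.7 Mz -0.08 g 89.1
   cmd [8.8  3.59] 47.08 [-1.5e-03  7.0e-04 -1.0e+00] yaw -0.1103
(12, 13) 52.5 heel [0.59 1.98] z 43.8 Fb -13.0 -11.4 1.0 Mz 0.16 g 88.8
   cmd [7.15 8.57] 46.99 [-1.e-04 -7.e-04 -1.e+00] yaw -0.1131
hold 53.0 heel [0.59 1.96] z 43.8 Fb -12.9 -10.7 1.5 Mz 0.17 g 88.8
```

```bash
python3 -c "
from h import *
print(bot.job_done()); st('end')"
```

```text
the job is handed in; nothing more can be done
None
the job is handed in; nothing more can be done
```

I pressed the zero button fully in with the stylus, put the stylus back in its stand and released it, and handed the job in with the square gripped and pressed at about 11–13 N against both fences; the call returned no verdict.

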